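Hang the scarab plaque on the display and restock its gift box

TASK

Set up the sloping shop display: hang the scarab plaque on the two brass pegs, scarab's head up the slope, both pegs through their holes and its back flat on the board. Also slide the loose navy gift box into the rail beside it, under the strap, gold end down the slope like the box already there, until the two boxes touch. Leave the other wares where they stand.

Things in the scene. Friction and masses are not known exactly. Their poses are not given: they have to be found in the camera images.
- panel: Dark-wood face of the fixed display stand, 30 degrees from level, facing up and away from the robot. Origin on the face midway between the two pegs; x up the slope, y to the left looking up the slope, z straight out of it. Face: x -110 to +100, y -190 to +95 mm. Two brass pegs at y +55 and -55 mm stand out along z: 10 mm diameter, 24 mm long, the last 8 mm tapering to 3 mm.
- peg_left (a point): Root of the left peg, on the panel's face (panel x 0, y +55 mm, z 0); axes as the panel's.
- peg_right (a point): Root of the right peg, on the panel's face (panel x 0, y -55 mm, z 0); axes as the panel's.
- rail_seat (a point): Centre of the upper end of the box fixed at the rail's foot (panel x -16, y -145, z 22 mm); the loose box must come to rest against it. Axes as the panel's. That box is like the loose one, gold end down the slope.
- rail_strap (a point): Centre of the underside of the strap bridging the rail (panel x -8, y -145, z 52 mm over the rail floor): 10 mm along x, 4 mm thick, on 6 mm thick posts that stand on the lips. A box goes into the rail above the strap and slides down under it. Axes as the panel's.
- rail_top (a point): Middle of the upper end of the rail, on its floor (panel x +100, y -145, z 0). The rail is straight, open-topped aluminium, runs from here 200 mm down the slope along panel x; the panel's face is its floor; side lips 10 mm high, 6 mm thick, 52 mm apart inside. Axes as the panel's.
- plaque_center (a point): Middle of the loose cream stone plaque (0.45 kg), face up: plate 150 (y) x 100 (x) x 10 mm, on it a turquoise scarab: flat-sided block 60 mm along x, 26 mm along y, top 38 mm above the plate's back; grasp it across y. Point 19 mm above the plate's back. x towards the top edge (scarab's head, holes), z out of the front. Two 14 mm holes at x +32, y +55 and -55 mm.
- hole_left (a point): Centre of the plaque's left hole (plaque x +32, y +55 mm) at the plate's back.
- hole_right (a point): Centre of the plaque's right hole (plaque x +32, y -55 mm) at the plate's back.
- giftbox_center (a point): Centre of the loose closed navy gift box (about 0.12 kg), standing on the table: 84 mm long (x), 46 mm wide (y), 44 mm high (z), the point 22 mm above its underside. A gold band caps its -x end; a turquoise dot on the lid.
- giftbox_gold (a point): Centre of the gift box's gold end face (x = -42 mm from its centre).
- goblet: Bystander: turquoise goblet, 68 mm across, 90 mm tall; loose, origin at the centre of its underside.
- candle_pot: Bystander: cream stone candle pot, 76 mm across, 60 mm tall; loose, origin at the centre of its underside.
- pyramid: Bystander: sand-coloured stepped pyramid, 60 mm square, 50 mm tall; loose, origin at the centre of its underside.
- cat: Bystander: black cat figure on a base 70 x 34 mm, 107 mm tall; loose, origin at the centre of its underside.
- plaque: The plaque itself; origin at the centre of its back, 19 mm below plaque_center, same axes.
- giftbox: The gift box itself; origin at the centre of its underside, 22 mm below giftbox_center, same axes.
Things that resemble listed ones, but are neither listed nor needed, are in the scene too. Of the things like the giftbox, leave any that is green, pink or red; of the rest the larger one is meant.

How it is judged:
By the outcome, as a careful person would: the job done as asked, in the order asked, and still so for the second after the job is handed in, with the robot touching nothing.
It also fails if it takes over 67 s, if anything falls off the work surface, if the arm or the gripper's body presses on something with over 40 N, if the wrist force passes 120 N, or if a joint passes its speed limit or range.

ROBOT

A 6-joint arm with a two-finger parallel gripper is mounted at the origin on the work surface. World frame = base frame: x ahead of the robot, y to its left, z up, the work surface at z = 0. Lengths are in m, angles in rad, forces in N, time in s.
With the tool pointing down it reaches from about 0.35 to 0.975 m from the base axis. Payload 7.1 kg.
Tool frame: the origin (TCP) lies midway between the tips of the shut fingers; the grasp point (between the pads) lies 19 mm behind it; z points along the fingers, y is the line along which they close (so a half turn about z gives the same grasp; the last joint's range is limited). The gripper opens to 88 mm and grips with 3 to 60 N. Pads are 20 mm wide; open, the fingers measure 115 mm over their backs; the gripper's body (75 mm by 178 mm) begins 61 mm behind the grasp point.
Start: joints at [1.302, 0.423, 1.63, -0, 1.089, -0.019], TCP at [0.154, 0.606, 0.223] pointing down, gripper open.
Joint ranges: [-3, 3], [-0.9, 2.11], [0.09, 2.58], [-1.31, 4.45], [0.11, 2.69], [-2.54, 2.54]. Speed limits (rad/s): [2.39, 2.39, 3.01, 3.14, 3.14, 3.14].

INTERFACE

Orientations are given as a unit quaternion [w, x, y, z].
In Python, from station import move_pose, movel, movej, command_gripper, wait, inverse_kinematics, read_camera, camera_info, MotionError, job_done, get_time, get_joint_pos, get_qvel, get_effort, get_tcp_pos, get_ee_rot, get_ft_force, get_ft_torque, get_grip_width, get_finger_force gives the robot as it stands. Calls block until the motion is done:
- move_pose(position, orientation): joint-space move of the TCP to a pose.
- movel(position, frame=None, v=0.15, until_force=None): straight line of the TCP; frame=None keeps the orientation; v is the mean speed in m/s. With until_force (N) it stops when the force on the tool has changed by that much, and returns True; else False.
- movej(angles): joint-space move.
- command_gripper(opening): opening from 0.0 (shut) to 1.0 (fully open); the grip force is fixed at half the most; returns when the fingers have stopped.
- wait(seconds).
- inverse_kinematics(position, orientation): joint angles nearest the present ones, or None.
- read_camera(name): name is "side" or "top"; returns the picture (480x640x3 uint8, red, green, blue); there is no depth.
- camera_info(name): a dict with "intrinsics" (3x3 intrinsics, pixels), "dist" ([k1, k2, p1, p2, k3] as OpenCV has them; the pictures are not rectified), "T" (4x4, takes a point from camera to world coordinates). Camera axes: x right, y up, looking along -z (the intrinsics and any distortion apply to the point x, -y, -z); pixel columns grow to the right and rows downward; lengths in m; the calibration is good to about 2 mm. A picture is of the moment at which its call begins. camera_info takes no time and is no camera call.
A pose or a line that the arm cannot do raises MotionError and nothing moves.
- job_done(): hands the job in; it is judged then, once.
Readings, each from a call of its own:
- get_time(): time.
- get_joint_pos(): joint angles.
- get_qvel(): joint speeds.
- get_effort(): joint torques, N m.
- get_tcp_pos(): TCP position.
- get_ee_rot(): TCP orientation.
- get_ft_force(): force on the tool from outside, world axes, zero at the start.
- get_ft_torque(): the same for the moment, N m.
- get_grip_width(): opening from 0.0 (shut) to 1.0 (fully open).
- get_finger_force(): force on a finger pad.
Only numpy, scipy, OpenCV 4.12 (cv2) and the standard library are available. Lean on these libraries where they do the work, as an engineer would, in place of code of your own. Each camera call takes 0.05 s, during which the arm holds its last target. There are 200 camera calls.

## Working session

There is one attempt and no reset: what is moved stays moved. The work goes in short steps, each a Python script; the robot and the scene stay as the last script left them, time stands still between calls to the robot, and variables do not carry over. Pictures are saved under pics/ and viewed, at most 10 in all, crops included, and the job is handed in when it is done.

```bash
mkdir -p pics
python3 - <<'E'
from station import *
import cv2
for n in("top","side"):
    cv2.imwrite(f"pics/{n}0.png",read_camera(n)[:,:,::-1]); i=camera_info(n); print(n,i)
print(get_time(),get_ee_rot())
E
```

```text
top {'intrinsics': array([[471.64874815,   0.        , 316.17970715],
       [  0.        , 471.64874815, 237.17287729],
       [  0.        ,   0.        ,   1.        ]]), 'dist': array([-0.06466522,  0.        ,  0.        ,  0.        ,  0.        ]), 'T': array([[ 0.01157055,  0.99764441, -0.06761474,  0.43566315],
       [-0.99985647,  0.01070628, -0.01313083, -0.02621802],
       [-0.012376  ,  0.06775697,  0.99762509,  1.16546187],
       [ 0.        ,  0.        ,  0.        ,  1.        ]])}
side {'intrinsics': array([[531.76444925,   0.        , 309.27472385],
       [  0.        , 531.76444925, 236.6817562 ],
       [  0.        ,   0.        ,   1.        ]]), 'dist': array([0.0369696, 0.       , 0.       , 0.       , 0.       ]), 'T': array([[ 0.75536625,  0.47404291, -0.45244354, -0.03919181],
       [-0.65530168,  0.54512165, -0.52289779, -0.68380048],
       [-0.00123922,  0.69146635,  0.72240761,  1.0056521 ],
       [ 0.        ,  0.        ,  0.        ,  1.        ]])}
0.1 [-9.03476618e-05  1.24541886e-01  9.92214115e-01 -6.77972126e-04]
```

View pics/top0.png

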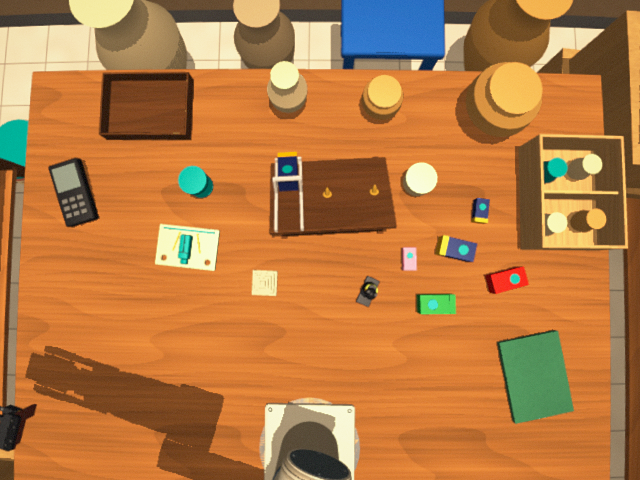

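View pics/side0.png

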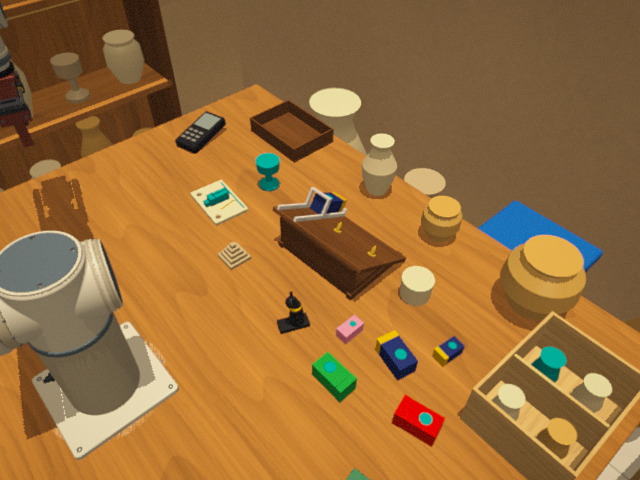

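Top view: the plaque is at (187,248) with its holes towards the robot, and the panel has pegs at (327,192) and (374,189), with the rail on its left. The gift-box candidates are:
- large navy at (458,249)
- small navy at (482,210)
- pink at (409,259)
- green at (436,304)
- red at (508,280)

The large navy one fits: it isn't an excluded colour and it is bigger than the other navy box. I'll enlarge to confirm.

Run:
```python
import cv2,numpy as np
t=cv2.imread("pics/top0.png");s=cv2.imread("pics/side0.png")
def c(im,x,y,w,h,k): 
    o=cv2.resize(im[y:y+h,x:x+w],None,fx=k,fy=k,interpolation=cv2.INTER_CUBIC)
    for i in range(0,w,10): cv2.line(o,(i*k,0),(i*k,12 if (x+i)%50==0 else 5),(255,255,255),1)
    for i in range(0,h,10): cv2.line(o,(0,i*k),(12 if (y+i)%50==0 else 5,i*k),(255,255,255),1)
    return o
# A: panel top 5x
cv2.imwrite("pics/A.png",c(t,260,140,150,110,5))
B=np.vstack([np.hstack([c(t,150,220,80,60,5),c(t,430,220,80,60,5)]),np.hstack([c(s,180,170,80,60,5),c(s,370,320,80,60,5)])])
cv2.imwrite("pics/B.png",B)
cv2.imwrite("pics/C.png",c(s,260,180,150,120,5))
```

```text
(no output)
```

View pics/A.png

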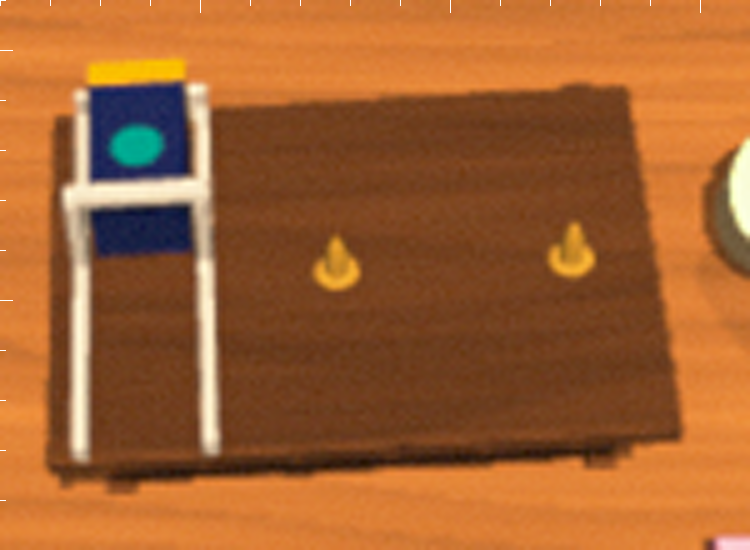

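View pics/B.png

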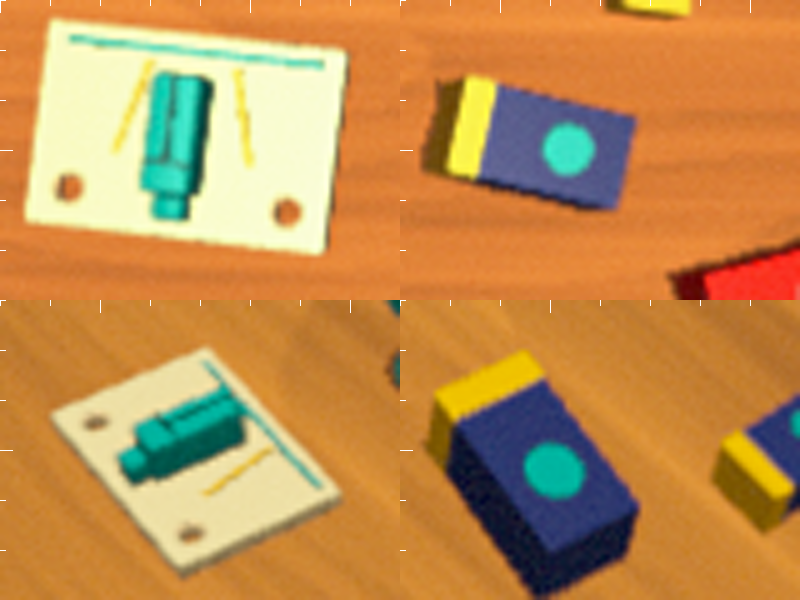

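View pics/C.png

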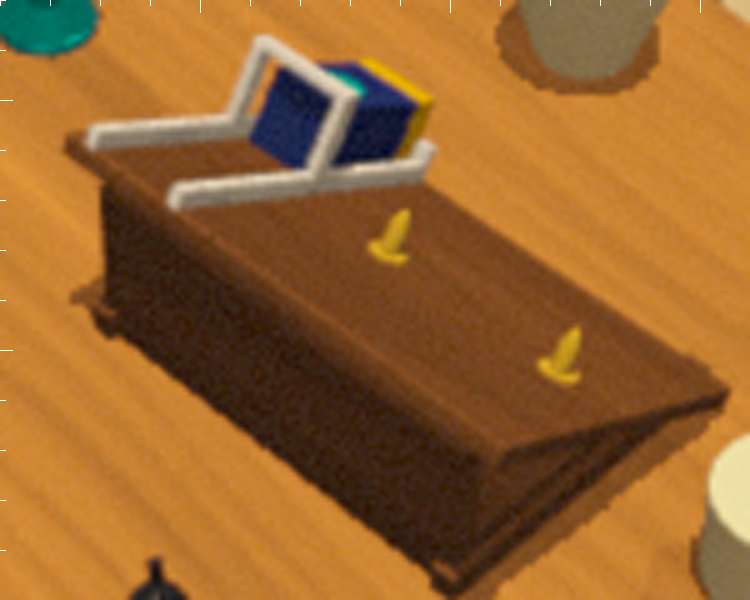

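The pictures show:
- **Plaque:** scarab head and holes face the robot. Holes in the top view are at (163.8,257.6) and (207.4,262.4).
- **Gift box:** the large navy one is confirmed, with its gold end at (444,245) and clearly bigger than the navy one at the right edge.
- **Panel:** peg tips in the top view are at (327,187) and (375,184), and the rail is on the image left.

Next I'll fit the poses.

```bash
cat > h.py <<'E'
import numpy as np,cv2
from scipy.optimize import least_squares
from scipy.spatial.transform import Rotation as R
from station import *
CI={n:camera_info(n) for n in("top","side")}
def proj(n,P):
    i=CI[n];Ti=np.linalg.inv(i["T"]);p=(np.atleast_2d(P)@Ti[:3,:3].T+Ti[:3,3])*[1,-1,-1]
    return cv2.projectPoints(p,np.zeros(3),np.zeros(3),i["intrinsics"],i["dist"])[0][:,0]
def Rp(yaw,slope=0): # yaw about world z, then pitch so x climbs
    return R.from_euler('z',yaw)*R.from_euler('y',-slope)
def fit(obs,x0,slope=0,z=None):
    def pose(q): return Rp(q[3],slope),np.array([q[0],q[1],q[2] if z is None else z])
    def res(q):
        r,t=pose(q)
        return np.concatenate([(proj(n,r.apply(np.array(p)/1000)+t)-uv).ravel() for n,p,uv in obs]+[[0]])
    s=least_squares(res,x0,loss='soft_l1'); print(np.round(s.x,4),"res",[tuple(x) for x in np.round(s.fun[:-1].reshape(-1,2),1)])
    return s.x
def quat(r): q=r.as_quat(); return [q[3],q[0],q[1],q[2]]
E
cat > fit.py <<'E'
from h import *
def O(n,x0,y0,ou,ov,L): return [(n,p,np.array([x0+(u-ou)/5-.4,y0+(v-ov)/5-.4])) for p,(u,v) in L]
pan=O("top",260,140,0,0,[((-110,-190,0),(55,117)),((-110,95,0),(628,88)),((100,95,0),(680,433)),((100,-190,0),(48,464)),
 ((0,-55,24),(336,238)),((0,55,24),(574,223)),((-16,-168,44),(97,257)),((-16,-122,44),(190,249)),((100,-174,10),(80,459)),((100,-116,10),(211,452))])
pan+=O("side",260,180,0,0,[((100,-190,0),(68,137)),((100,95,0),(497,455)),((-110,95,0),(728,388)),((0,-55,24),(405,211)),((0,55,24),(575,328))])
pq=[(-50,-75),(-50,75),(50,-75),(50,75),(32,-55),(32,55)]
pl=O("top",150,220,0,0,[((*a,10),b) for a,b in zip(pq,[(51,19),(347,48),(26,221),(325,254),(69,188),(287,212)])])
pl+=O("side",180,170,0,300,[((*a,10),b) for a,b in zip(pq,[(208,348),(342,495),(50,412),(182,568),(95,422),(191,534)])])
gq=[(-42,23),(42,23),(42,-23),(-42,-23)]
gb=O("top",430,220,400,0,[((*a,44),b) for a,b in zip(gq,[(468,75),(636,117),(616,210),(447,177)])])
gb+=O("side",370,320,400,300,[((*a,44),b) for a,b in zip(gq,[(528,350),(638,510),(545,551),(433,393)])])
fit(pan,[.57,-.1,.06,np.pi],np.pi/6)
fit(pl,[.4,.28,0,np.pi]); fit(pl,[.4,.28,0,np.pi],z=0)
fit(gb,[.4,-.35,0,-np.pi/2]); fit(gb,[.4,-.35,0,-np.pi/2],z=0)
E
python3 fit.py
```

```text
[ 0.6126 -0.0911  0.0711  3.2099] res [(np.float64(-0.4), np.float64(0.7)), (np.float64(-0.1), np.float64(-0.1)), (np.float64(1.4), np.float64(0.1)), (np.float64(-0.2), np.float64(1.2)), (np.float64(0.1), np.float64(1.3)), (np.float64(0.3), np.float64(1.6)), (np.float64(-2.0), np.float64(-10.6)), (np.float64(-0.6), np.float64(-10.2)), (np.float64(0.1), np.float64(-0.7)), (np.float64(0.1), np.float64(-0.9)), (np.float64(-1.0), np.float64(-0.5)), (np.float64(1.3), np.float64(-0.6)), (np.float64(0.8), np.float64(0.5)), (np.float64(-0.7), np.float64(0.8)), (np.float64(-0.1), np.float64(0.8))]
[ 4.8690e-01  3.0900e-01 -1.6000e-03  3.0487e+00] res [(np.float64(0.0), np.float64(0.2)), (np.float64(0.0), np.float64(0.6)), (np.float64(0.0), np.float64(-0.2)), (np.float64(-0.3), np.float64(-0.3)), (np.float64(0.2), np.float64(0.0)), (np.float64(0.1), np.float64(-0.1)), (np.float64(-0.1), np.float64(0.0)), (np.float64(-0.0), np.float64(-0.5)), (np.float64(0.2), np.float64(0.6)), (np.float64(-0.4), np.float64(-0.1)), (np.float64(0.3), np.float64(-0.0)), (np.float64(0.2), np.float64(-0.3))]
[0.486
[... 437 characters left out ...]
.float64(0.2), np.float64(-0.5))]
[ 0.4887 -0.3505 -0.002  -1.8091] res [(np.float64(-0.0), np.float64(0.1)), (np.float64(0.3), np.float64(0.3)), (np.float64(-0.0), np.float64(0.4)), (np.float64(-0.2), np.float64(-1.6)), (np.float64(-0.7), np.float64(0.3)), (np.float64(0.3), np.float64(-0.8)), (np.float64(0.1), np.float64(0.3)), (np.float64(0.1), np.float64(0.1))]
[ 0.4881 -0.3506  0.0063 -1.8071] res [(np.float64(0.2), np.float64(0.3)), (np.float64(0.6), np.float64(0.5)), (np.float64(0.3), np.float64(0.6)), (np.float64(0.0), np.float64(-1.4)), (np.float64(-0.8), np.float64(-0.1)), (np.float64(0.3), np.float64(-1.1)), (np.float64(0.1), np.float64(-0.1)), (np.float64(-0.0), np.float64(-0.2))]
```

```bash
sed -i 's/((-16,-168,44)/((-16,-168,0)/;s/((-16,-122,44)/((-16,-122,0)/' fit.py
sed -i '/^fit(/d' fit.py
cat >> fit.py <<'E'
pan+=O("top",260,140,0,0,[((0,-55,0),(336,271)),((0,55,0),(572,258))])+O("side",260,180,0,0,[((0,-55,0),(389,252)),((0,55,0),(559,369))])
np.set_printoptions(suppress=True)
fit(pan,[.6,-.1,.06,np.pi],np.pi/6)
fit([o for o in pan if o[1][0]==0],[.6,-.1,.06,np.pi],np.pi/6)
E
python3 fit.py | sed 's/np.float64//g'
```

```text
[ 0.6145 -0.0907  0.0711  3.2062] res [((-0.4), (-0.3)), ((-0.1), (-0.8)), ((1.0), (-0.6)), ((-0.5), (0.1)), ((-0.1), (0.4)), ((0.1), (0.9)), ((-0.2), (0.6)), ((0.6), (1.1)), ((-0.2), (-1.9)), ((-0.2), (-1.9)), ((-0.4), (-1.1)), ((1.5), (-1.1)), ((1.2), (0.2)), ((-0.2), (0.3)), ((0.2), (0.4)), ((0.1), (0.4)), ((-0.2), (0.5)), ((-0.7), (0.5)), ((-0.7), (0.8))]
[ 0.6156 -0.0906  0.0719  3.2096] res [((-0.1), (-0.0)), ((0.1), (0.2)), ((0.1), (-0.2)), ((0.6), (-0.2)), ((0.1), (-0.0)), ((-0.2), (-0.1)), ((-0.4), (0.1)), ((-0.3), (0.3))]
```

```bash
cat >> h.py <<'E'
D={0:R.from_matrix(np.diag([1.,-1,-1])),1:R.from_matrix(np.diag([-1.,1,-1]))}
PAN=(Rp(3.208,np.pi/6),np.array([.6154,-.0906,.0718]))
PLQ=(Rp(3.0486),np.array([.4868,.3086,0]))
BOX=(Rp(-1.809),np.array([.4884,-.3505,0]))
def P(f,p,k): return f[0].apply(np.array(p)/1000)+f[1], quat(f[0]*D[k])
def rep(): print("t",round(get_time(),2),"F",np.round(get_ft_force(),1),"w",round(get_grip_width()*88,1),"tcp",np.round(get_tcp_pos(),4))
E
python3 - <<'E'
from h import *
for k in (0,1):
    for n,f,p in [("pl",PLQ,(0,0,13)),("plhi",PLQ,(0,0,200)),("pan",PAN,(-32,0,13)),("panhi",PAN,(-32,0,80)),("box",BOX,(5,0,16)),("boxhi",BOX,(5,0,150)),("rail",PAN,(36,-145,16)),("railhi",PAN,(70,-145,120))]:
        q=inverse_kinematics(*P(f,p,k)); print(k,n,None if q is None else np.round(q,2))
E
```

```text
0 pl [ 0.54  0.66  1.83 -0.    0.65 -0.93]
0 plhi [ 0.54  0.38  1.76 -0.    1.   -0.93]
0 pan [-0.11  0.9   1.24 -0.09  1.52 -1.72]
0 panhi [-0.1   0.88  1.13 -0.09  1.65 -1.73]
0 box None
0 boxhi None
0 rail [ 0.07  0.77  1.43  0.    1.47 -1.57]
0 railhi [ 0.07  0.68  1.32  0.    1.67 -1.57]
1 pl [ 0.54  0.66  1.83 -0.    0.65  2.21]
1 plhi [ 0.54  0.38  1.76 -0.    1.    2.21]
1 pan [-0.11  0.9   1.24 -0.09  1.52  1.42]
1 panhi [-0.1   0.88  1.13 -0.09  1.65  1.42]
1 box [-0.65  0.68  1.77 -0.    0.69 -0.41]
1 boxhi [-0.65  0.48  1.73 -0.    0.93 -0.41]
1 rail [0.07 0.77 1.43 0.   1.47 1.57]
1 railhi [0.07 0.68 1.32 0.   1.67 1.57]
```

Run:
```python
from h import *
move_pose(*P(PLQ,(0,0,90),0)); rep()
movel(P(PLQ,(0,0,13),0)[0],v=.12); rep()
command_gripper(0); rep()
movel(P(PLQ,(0,0,190),0)[0],v=.25); rep()
move_pose(*P(PAN,(-32,0,13+60),0)); rep()
movel(P(PAN,(-32,0,13+32),0)[0],v=.1); rep()
for n in("top","side"):
    im=read_camera(n)[:,:,::-1]; cv2.imwrite(f"pics/{n}1.png",im)
t=cv2.imread("pics/top1.png")[140:250,260:410];s=cv2.imread("pics/side1.png")[180:300,260:410]
z=lambda a:cv2.resize(a,(525,0) if 0 else None,fx=2.66*2,fy=2.66*2,interpolation=cv2.INTER_CUBIC)
cv2.imwrite("pics/D.png",np.hstack([cv2.resize(t[20:],(400,240)),cv2.resize(s,(400,320))[:240]]));cv2.imwrite("pics/E.png",z(s)[:600,:800])
```

```text
t 1.8 F [ 0.6  0.3 -0.9] w 88.2 tcp [0.4867 0.3095 0.0904]
t 2.59 F [-0.7 -0.2 -0.3] w 87.9 tcp [0.4871 0.3089 0.0133]
t 3.57 F [ 0.2  0.8 -0.4] w 25.9 tcp [0.4868 0.3087 0.013 ]
t 4.42 F [-1.5 -0.3 -4.9] w 26.0 tcp [0.4857 0.3079 0.1885]
t 6.08 F [-0.   0.5 -5.5] w 26.1 tcp [ 0.6796 -0.0848  0.1194]
t 6.51 F [ 0.2 -0.7 -5.1] w 25.7 tcp [ 0.6653 -0.0866  0.0948]
```

View pics/E.png

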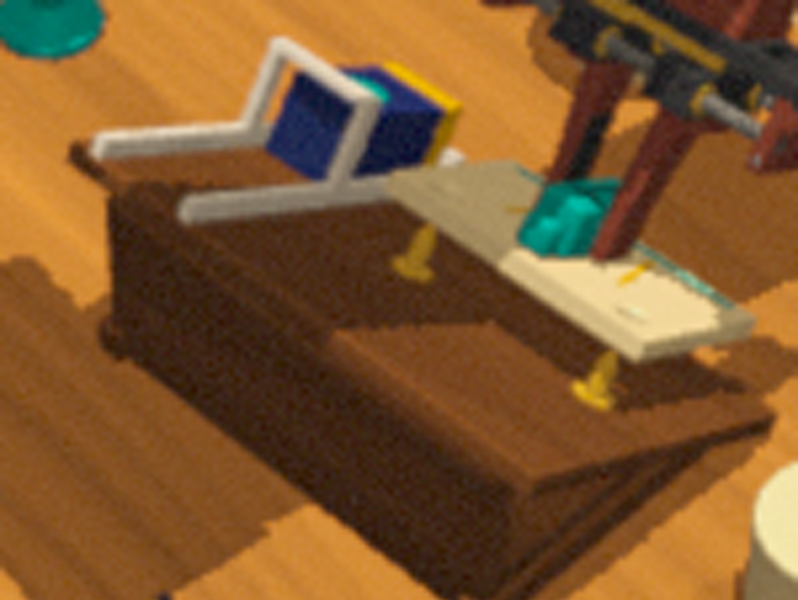

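The plaque hovers over the pegs with its orientation right. Its top corners in the crop are at (638,350), (388,178), (755,318) and (515,160). I'll compare those with the prediction.

Run:
```python
from h import *
q=get_ee_rot();Rt=R.from_quat([q[1],q[2],q[3],q[0]]); tcp=get_tcp_pos()
rp=Rt*D[0]; o=tcp-rp.apply([0,0,.013])
print("plaque in panel:",np.round(PAN[0].inv().apply(o-PAN[1])*1000,1),np.round((PAN[0].inv()*rp).as_rotvec(degrees=True),2))
pts=np.array([(50,75,10),(50,-75,10),(-50,75,10),(-50,-75,10)])/1e3
uv=np.array([(638,350),(388,178),(755,318),(515,160)])
print(proj("side",rp.apply(pts)+o)-(uv+.5)/5.32-[260,180]+.5)
```

```text
plaque in panel: [-32.3  -0.2  33. ] [0.03 0.08 0.02]
[[ 1.57357932 -1.94340376]
 [ 0.78063851 -1.72813112]
 [ 0.64533884 -0.31284219]
 [-0.47056457 -0.65930375]]
```

Run:
```python
from h import *
hit=movel(P(PAN,(-32,0,13-1),0)[0],v=.04,until_force=8); print(hit); rep()
print(np.round(PAN[0].inv().apply(get_tcp_pos()-PAN[1])*1000,1))
for n in("top","side"):
    cv2.imwrite(f"pics/{n}2.png",read_camera(n)[:,:,::-1])
s=cv2.imread("pics/side2.png")[190:280,310:430]; t=cv2.imread("pics/top2.png")[140:230,290:410]
cv2.imwrite("pics/F.png",np.vstack([cv2.resize(s,(400,300),interpolation=2),cv2.resize(t,(400,300),interpolation=2)]))
```

```text
True
t 7.34 F [ 1.6 -0.8  6.3] w 25.9 tcp [ 0.6496 -0.0883  0.0676]
[-31.7  -0.   13.5]
```

View pics/F.png

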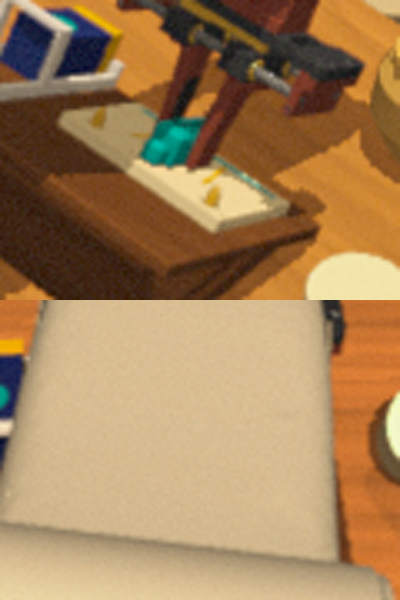

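Both pegs show through the holes and contact came at z≈0.5 mm. I'll release the plaque and fetch the box.

Run:
```python
from h import *
command_gripper(.45)
movel(P(PAN,(-32,0,100),0)[0],v=.2); rep()
move_pose(*P(BOX,(5,0,150),1)); 
s=read_camera("side");cv2.imwrite("pics/side3.png",s[:,:,::-1]); t=read_camera("top");cv2.imwrite("pics/top3.png",t[:,:,::-1])
command_gripper(.72); rep()
movel(P(BOX,(5,0,16),1)[0],v=.15); rep()
command_gripper(0); rep()
movel(P(BOX,(5,0,220),1)[0],v=.25); rep()
t=cv2.imread("pics/top3.png")[140:250,260:410];s=cv2.imread("pics/side3.png")[180:290,260:410]
cv2.imwrite("pics/G.png",np.vstack([cv2.resize(a,(410,300),interpolation=2) for a in(t,s)]))
```

```text
t 8.48 F [-0.2 -0.3 -0.7] w 39.7 tcp [ 0.6922 -0.0854  0.1416]
t 10.46 F [-0.7  0.3 -0.4] w 63.4 tcp [ 0.4872 -0.3553  0.15  ]
t 11.5 F [ 0. -0.  0.] w 63.6 tcp [ 0.4878 -0.3558  0.0168]
t 11.92 F [-1.1  0.2  6.2] w 46.3 tcp [ 0.4877 -0.3557  0.0168]
t 12.88 F [ 0.2  0.  -1.3] w 45.8 tcp [ 0.4864 -0.3547  0.2186]
```

View pics/G.png

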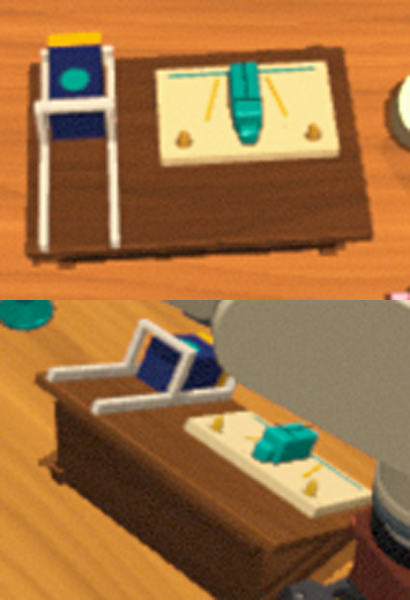

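The plaque lies flat on the board with both pegs through: (183,138) and (313,132) in the top crop. Next is the box into the rail.

Run:
```python
from h import *
L=lambda: print(np.round(PAN[0].inv().apply(get_tcp_pos()-PAN[1])*1000,1))
move_pose(*P(PAN,(65,-145,130),1)); rep()
movel(P(PAN,(65,-145,32),1)[0],v=.15); rep(); L()
print(movel(P(PAN,(65,-145,14.5),1)[0],v=.03,until_force=5)); rep(); L()
for n in("top","side"): cv2.imwrite(f"pics/{n}4.png",read_camera(n)[:,:,::-1])
t=cv2.imread("pics/top4.png")[140:250,250:400];s=cv2.imread("pics/side4.png")[165:275,250:400]
cv2.imwrite("pics/H.png",np.vstack([cv2.resize(a,(410,300),interpolation=2) for a in(t,s)]))
```

```text
t 14.62 F [ 0.6 -0.3 -1.4] w 45.9 tcp [0.6144 0.0539 0.2164]
t 15.42 F [ 0.3  0.5 -1.6] w 45.6 tcp [0.5665 0.0513 0.1328]
[  64.5 -144.8   33.1]
True
t 15.92 F [1.6 0.2 3. ] w 45.9 tcp [0.5583 0.051  0.1192]
[  64.9 -145.1   17.3]
```

View pics/H.png

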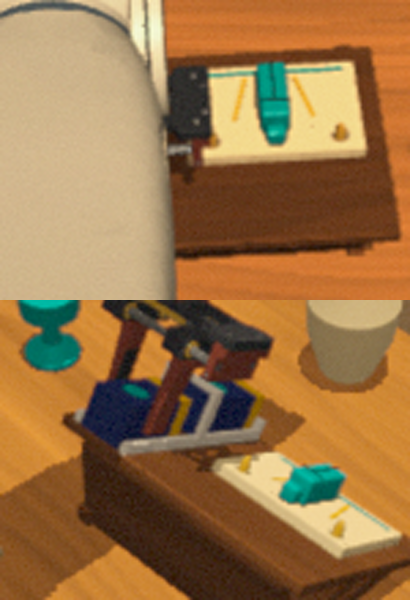

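The box is between the lips and on the floor (TCP z 17.3 mm). I'll slide it down until contact.

Run:
```python
from h import *
L=lambda: print(np.round(PAN[0].inv().apply(get_tcp_pos()-PAN[1])*1000,1),"Fpan",np.round(PAN[0].inv().apply(get_ft_force()),1))
L(); print(movel(P(PAN,(24,-145,17.3),1)[0],v=.04,until_force=7)); rep(); L()
```

```text
[  64.9 -145.1   17.3] Fpan [ 0.8 -0.9  5.1]
True
t 16.83 F [ 1.  -0.   4.1] w 46.1 tcp [0.5876 0.0531 0.1023]
[  31.  -145.3   17.4] Fpan [1.2 0.1 4.1]
```

Run:
```python
from h import *
L=lambda: print(np.round(PAN[0].inv().apply(get_tcp_pos()-PAN[1])*1000,1),"Fpan",np.round(PAN[0].inv().apply(get_ft_force()),1))
print(movel(P(PAN,(27,-145,17.3),1)[0],v=.03,until_force=8)); L()
command_gripper(.68)
movel(P(PAN,(32,-145,110),1)[0],v=.15); rep()
command_gripper(0)
# push the upper end (panel x 68) gently down the slope with the shut fingers
movel(P(PAN,(105,-145,110),1)[0],v=.2)
movel(P(PAN,(105,-145,20),1)[0],v=.2)
print(movel(P(PAN,(70,-145,20),1)[0],v=.05,until_force=5)); L(); rep()
movel(P(PAN,(105,-145,20),1)[0],v=.15)
movel(P(PAN,(105,-145,130),1)[0],v=.2)
move_pose(*P(PLQ,(0,-100,250),0)); rep()
for n in("top","side"): cv2.imwrite(f"pics/{n}5.png",read_camera(n)[:,:,::-1])
t=cv2.imread("pics/top5.png")[140:250,250:400];s=cv2.imread("pics/side5.png")[165:275,250:400]
cv2.imwrite("pics/I.png",np.vstack([cv2.resize(a,(410,300),interpolation=2) for a in(t,s)]))
```

```text
True
[  30.4 -145.3   17.2] Fpan [2.5 0.2 4.7]
t 18.26 F [-0.8  0.1 -0.3] w 59.7 tcp [0.6322 0.0558 0.1823]
True
[  79.9 -145.    20.2] Fpan [3.2 0.4 2.7]
t 20.9 F [-1.4 -0.5  3.9] w 0.1 tcp [0.5468 0.0502 0.1292]
t 23.96 F [0.3 1.1 0.1] w 0.5 tcp [0.4962 0.4078 0.2497]
```

View pics/I.png

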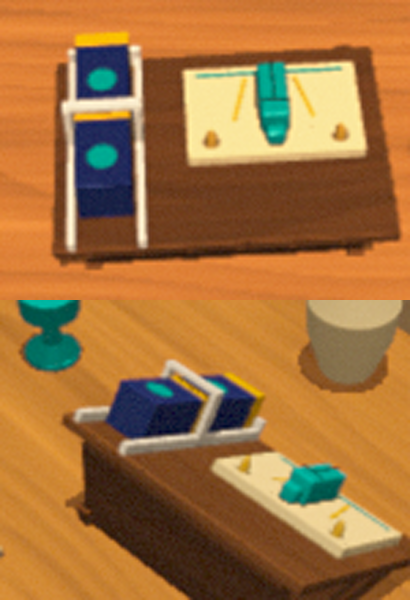

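The box sits in the rail, gold end down and under the strap, apparently against the fixed one. I'll give it one firmer push to be certain.

Run:
```python
from h import *
L=lambda: print(np.round(PAN[0].inv().apply(get_tcp_pos()-PAN[1])*1000,1),"Fpan",np.round(PAN[0].inv().apply(get_ft_force()),1))
move_pose(*P(PAN,(105,-145,130),1))
movel(P(PAN,(105,-145,20),1)[0],v=.2)
print(movel(P(PAN,(70,-145,20),1)[0],v=.04,until_force=14)); L()
movel(P(PAN,(105,-145,20),1)[0],v=.15)
movel(P(PAN,(105,-145,130),1)[0],v=.2)
move_pose(*P(PLQ,(0,-100,250),0)); rep()
for n in("top","side"): cv2.imwrite(f"pics/{n}6.png",read_camera(n)[:,:,::-1])
t=cv2.imread("pics/top6.png")
print(cv2.absdiff(t,cv2.imread("pics/top5.png"))[140:250,250:400].max(), cv2.absdiff(cv2.imread("pics/side6.png"),cv2.imread("pics/side5.png"))[165:275,250:400].max())
```

```text
True
[  79.7 -145.    19.6] Fpan [ 2.1 -0.5  1.9]
t 30.51 F [-0.6 -0.6 -0.4] w 0.4 tcp [0.4962 0.4077 0.2496]
26 33
```

```bash
python3 -c "
from station import *
print(job_done())"
```

```text
the job is handed in; nothing more can be done
None
```

The job is handed in at about 31 s: the plaque hangs flat on both pegs with the scarab's head up the slope, and the navy box is in the rail under the strap, gold end down. A final 14 N push did not move it, so I take it to be touching the fixed box.

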